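# Set the spring forceps on the tip-gap gauge

### The arm

A 6-joint arm with a two-finger parallel gripper is mounted at the origin on the work surface. World frame = base frame: x ahead of the robot, y to its left, z up, the work surface at z = 0. Lengths are in m, angles in rad, forces in N, time in s.
With the tool pointing down it reaches from about 0.3 to 1 m from the base axis. Payload 5.1 kg.
Tool frame: the origin (TCP) lies at the very end of the fingers, on their centre line; the grasp point (between the pads) lies 19 mm behind it; z points along the fingers, y is the direction in which the jaws open and shut (so a half turn about z gives the same grasp; the last joint's range is limited). The gripper opens to 95 mm and grips with 3 to 60 N. Pads are 20 mm wide; open, the fingers measure 119 mm over their backs; the gripper's body (75 mm by 180 mm) begins 59 mm behind the grasp point.
Start: joints at [-1.391, 0.124, 1.65, -0, 1.367, -0.083], TCP at [0.169, -0.628, 0.184] pointing down, gripper open.
Joint ranges: [-2.61, 2.61], [-1.02, 2.33], [0.03, 2.71], [-1.35, 4.49], [0.32, 2.68], [-2.91, 2.91]. Speed limits (rad/s): [2.57, 2.57, 3.14, 3.14, 3.14, 3.14].

### API

Orientations are given as a rotation vector (axis times angle).
In Python, from station import ctrl gives the robot as it stands. The module is installed in compiled form; this text tells all that it offers.
- The arm moves only by the shell command python3 -m pendant 'ROWS' [FORCE]. ROWS is JSON, a list of rows, each a list of 3 entries, a list of its own where there are three numbers: the closure, from -1 (fully open) to 1 (shut), then the shift along the tool's x, y, z in mm, then the turn, a rotation vector about the tool's x, y, z in rad. A call has 1 to 10 rows; each row is the pose to reach, as a shift and turn from the pose commanded when the call began, along the tool's axes at that moment; what a row does not reach only later rows make up. A row lasts 1/12 s, in which the tool goes at most 41.7 mm and 7.16 degrees, less where a joint would pass 70% of its speed; a pose out of reach is approached as far as the arm can. A call with a gripper value outside its range is refused whole. The fingers move at their own pace and stop on an object; FORCE is the grip in N (left out, the last holds). Time passes only in rows, so rows that repeat a pose let the fingers close. It gives the time, the measured TCP pose, the force and the opening at its end, in the units of the state.
- ctrl.get_state(): the state, without advancing time (a new reading comes with each control period).
- ctrl.get_image(name): name is "side" or "top" or "wrist"; returns (picture, depth): 420x560x3 uint8, red, green, blue; 420x560 float32, m along the optical axis (not along the pixel's ray), 0 where there is no reading.
- ctrl.camera_model(name): a dict with "fx", "fy", "cx", "cy" (pixels), "R" (3x3) and "t" (3): a world point X has camera coordinates R X + t. Camera axes: x right, y down, z forward; pixel columns grow to the right and rows downward; lengths in m; the calibration is good to about 2 mm. A picture is of the moment at which its call begins: read the wrist's pose just before it. camera_model takes no time and is no camera call; for the wrist camera it gives the pose at the moment of the call.
- ctrl.hand_in(): hands the job in, once; it reports no verdict.
The state is a dict: "clock": time; "q": joint angles; "qd": joint speeds; "effort": joint torques, N m; "tcp_pos": TCP position; "eef_rot": TCP orientation; "ft_force": force on the tool from outside, world axes, zero at the start; "torque": the same for the moment, N m; "gripper_width": finger opening in m.
Only numpy, scipy, OpenCV 4.12 (cv2) and the standard library are available. Lean on these libraries where they do the work, as an engineer would, in place of code of your own. Each camera call takes 0.05 s, during which the arm holds its last target.

### The job

Check the sprung forceps on the tip-gap gauge: take them across the two grip plates, lift them off their rest with the tips still well open, and bring them level over the gauge, pointing at the anvil, until you feel the tips push the sprung anvil back a little (not to its end). Only then squeeze them until the gap between the tips matches the two engraved lines, 14 mm apart, with a tip over each line, and finish like that: still holding the forceps steady in the gripper at that gap, tips against the anvil and clear of the plate. Leave the beaker, the weight and the jar where they are.

Things in the scene. Friction and masses are not known exactly. Their poses are not given: they have to be found in the camera images.
- forceps_grip (a point): Middle between the two dark ribbed grip plates of the sprung steel forceps, half-way up; 36 mm above the bench at the start, forceps level. x to the tips (65 mm ahead), y to the left arm, z up. Grip here, fingers closing along y: each plate is 26 mm long, 14 mm high; outer faces 40 mm apart when open (41 at the ends nearer the tips), parallel at 24 mm tip gap, 28 apart at 14 mm tip gap, 24 at the stops.
- blade_l (a joint): Squeeze angle of the left arm of the forceps about the heel, rad: 0 open, 0.085 at the stop. The right arm mirrors it. Tip gap in mm = 33.8 - 320 x value: 33.8 mm open, 14 mm at 0.062, about 7 mm at the stop.
- tip_l (a point): Inner edge of the left arm's tip, half-way up (tip 7 mm high). The tip gap is the distance from here to tip_r.
- tip_r (a point): Inner edge of the right arm's tip, half-way up.
- forceps_heel (a point): Middle of the heel block of the forceps (16 x 14 x 12 mm), 98 mm behind the grip centre.
- forceps: The forceps, 170 mm long, about 45 g: two flat arms 12 mm high, 3 mm thick (7 mm high at the tips), each hinged on the heel 95 mm behind the grip centre and sprung open. The spring pushes each grip plate outward with 7 N when open, rising evenly to 10 N at 14 mm tip gap and 11 N at the stops. Origin 6 mm below the grip centre, same axes.
- rest: White plastic rest fixed to the bench, carrying the forceps at the start: base 160 x 44 mm, 8 mm thick, a saddle under the heel and one 23 mm behind the tips, 30 mm high, with thin side lips up to 38 and 36 mm. Within 35 mm of the grip centre lengthwise there is only the base. Origin on the bench under the tips; x from heel to tips.
- gauge: Aluminium gauge fixed to the bench. Origin on the bench under the middle of the anvil's face at rest; +x is the way the forceps push, z up. The plate under the tips reaches from 30 mm before the face to 15 mm behind it, 70 mm wide, its top 20 mm above the bench, with two dark lines 2 mm wide along x at y = +7 and -7 mm. A guide block 44 mm wide, 56 mm high stands 46 to 70 mm behind the face.
- anvil_face (a point): Middle of the flat upright face of the anvil, 40 mm above the bench; it moves with the anvil. The anvil is a steel block 50 mm wide, from 24 to 56 mm above the bench, facing -x of the gauge.
- anvil (a joint): Travel of the sprung anvil along +x of the gauge, m: 0 at rest, 0.012 at its end. It takes 1.5 N to start and 0.2 N more per mm.
- beaker: Bystander: empty glass beaker, 56 mm wide, 70 mm high; origin under its middle.
- weight: Bystander: steel 200 g weight with a knob, 30 mm wide, 49 mm high; origin under its middle.
- jar: Bystander: amber glass jar with a lid, 60 mm wide, 75 mm high; origin under its middle.
Not all that is in view belongs to the job. Leave any yellow look-alike of the gauge alone.

How it is judged:
On the way, in this order (a step that is already met when the one before it is completed fails the run):
1. the forceps are lifted off their rest, tips still open (height (world z) of forceps_grip above 0.044 m and contact force between forceps and rest below 0.05 N and contact force between the fingers and forceps above 1 N and distance between tip_l and tip_r above 0.018 m), for 0.2 s.
2. the open tips (gap over 18 mm) push the anvil back by at least 1.5 mm (value of joint anvil above 0.0015 m and contact force between forceps and gauge above 0.8 N and distance between tip_l and tip_r above 0.018 m), for 0.2 s.
At the end, for the whole second after the job is handed in: Held still in the gripper, forceps off rest and plate: tip gap 11 to 17 mm, each tip within 5 mm of its line, level (0.3 rad) and in line with the gauge (0.2 rad), tip centres over 24.5 mm up, anvil pushed 1 to 11.5 mm back (distance between tip_l and tip_r between 0.011 and 0.017 m and velocity of joint blade_l between -0.03 and 0.03 rad/s and y of tip_l in the frame of gauge between 0.002 and 0.012 m and y of tip_r in the frame of gauge between -0.012 and -0.002 m and value of joint anvil between 0.001 and 0.0115 m and contact force between forceps and gauge above 0.8 N and angle between the x axis of forceps and the x axis of gauge, either way round below 0.2 rad and angle between forceps's own z axis and vertical below 0.3 rad and height (world z) of each of tip_l, tip_r above 0.0245 m and height (world z) of forceps_heel above 0.015 m and contact force between the fingers and forceps above 3 N and contact force between forceps and rest below 0.05 N and linear speed of forceps below 0.02 m/s); the arm keeps its last pose, push and grip.
It fails at once if beaker pushed by more than 20 mm or tipped (distance of beaker from where it was at the start of the episode above 0.02 m or angle between beaker's own z axis and vertical above 0.3 rad).
It fails at once if weight pushed by more than 20 mm or tipped (distance of weight from where it was at the start of the episode above 0.02 m or angle between weight's own z axis and vertical above 0.3 rad).
It fails at once if jar pushed by more than 20 mm or tipped (distance of jar from where it was at the start of the episode above 0.02 m or angle between jar's own z axis and vertical above 0.3 rad).
It also fails if it takes over 48 s, if anything falls off the work surface, if the arm or the gripper's body presses on something with over 40 N, if the wrist force passes 120 N, or if a joint passes its speed limit or range.

## Working session

There is one attempt and no reset: what is moved stays moved. The work goes in short steps, Python scripts to look and compute and a shell command to move; the robot and the scene stay as the last step left them, time stands still between calls to the robot, and variables do not carry over. Pictures are saved under pics/ and viewed, and the job is handed in when it is done.

```bash
mkdir -p pics
python3 - <<'E'
from station import ctrl
import cv2,numpy as np
s=ctrl.get_state();print({k:np.round(v,3) for k,v in s.items()})
for n in("side","top"):
    im,d=ctrl.get_image(n);cv2.imwrite(f"pics/{n}0.png",im[:,:,::-1]);np.savez(f"{n}0.npz",im=im,d=d,**{k:np.array(v) for k,v in ctrl.camera_model(n).items()})
    print(n,{k:np.round(v,3).tolist() for k,v in ctrl.camera_model(n).items()})
E
```

```text
{'clock': np.float64(0.0), 'q': array([-1.391,  0.125,  1.652, -0.   ,  1.368, -0.083]), 'qd': array([-0.001, -0.   ,  0.001,  0.   ,  0.001, -0.   ]), 'effort': array([-2.0000e-03, -4.1761e+01, -3.5994e+01,  7.7000e-02,  4.9000e-02,
       -0.0000e+00]), 'tcp_pos': array([ 0.169, -0.627,  0.182]), 'eef_rot': array([-3.112, -0.411,  0.   ]), 'ft_force': array([-0.237,  1.154, -0.063]), 'torque': array([-0.043,  0.004,  0.01 ]), 'gripper_width': np.float64(0.095)}
side {'fx': 391.656, 'fy': 391.656, 'cx': 277.618, 'cy': 210.037, 'R': [[0.948, -0.318, 0.004], [-0.16, -0.487, -0.859], [0.275, 0.814, -0.512]], 't': [-0.511, 0.161, 0.664]}
top {'fx': 486.386, 'fy': 486.386, 'cx': 274.55, 'cy': 205.81, 'R': [[0.005, -1.0, 0.005], [-0.988, -0.006, -0.151], [0.151, -0.005, -0.988]], 't': [0.058, 0.566, 1.186]}
```

View pics/side0.png

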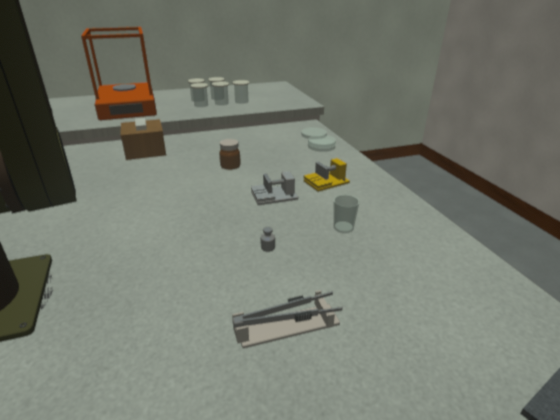

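View pics/top0.png

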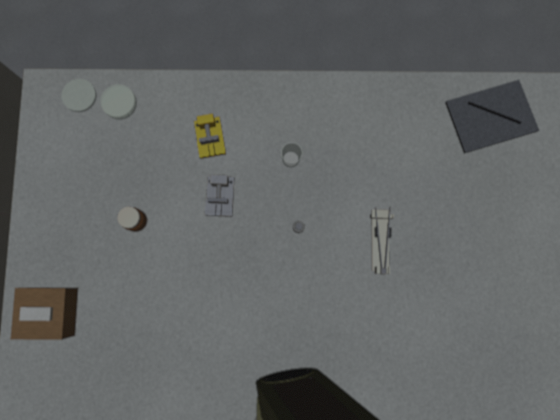

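The two views show:
- **Forceps on the rest:** top view (382,240), with the tips at the upper end and the heel near (380,270).
- **Gauge candidates:** grey at top (219,196) / side (275,187), and yellow at top (209,136) / side (327,175). The grey aluminium one fits the description and the yellow one is the look-alike. I'll confirm this in a crop.

Run:
```python
import cv2,numpy as np
im=cv2.imread("pics/top0.png")
a=cv2.resize(im[165:230,190:250],(390,422),interpolation=cv2.INTER_CUBIC)
b=cv2.resize(im[200:280,355:410],(390,567),interpolation=cv2.INTER_CUBIC)
c=np.zeros((567,790,3),np.uint8);c[:422,:390]=a;c[:,400:]=b
cv2.imwrite("pics/crop1.png",cv2.convertScaleAbs(c,alpha=1.5))
```

```text
(no output)
```

View pics/crop1.png

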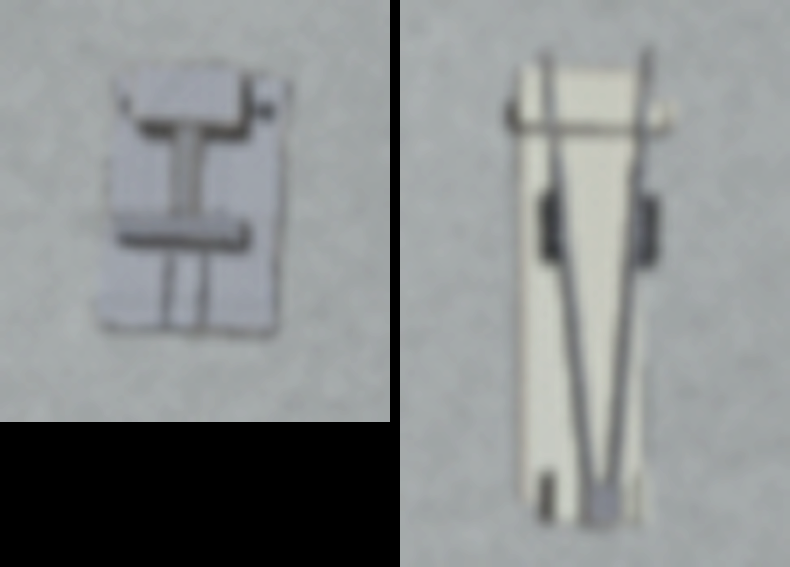

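```bash
cat > h.py <<'E'
import numpy as np
def ray(m,u,v,z):
    R=np.array(m['R']);t=np.array(m['t']);c=-R.T@t
    d=R.T@np.array([(u-m['cx'])/m['fx'],(v-m['cy'])/m['fy'],1.])
    return c+d*(z-c[2])/d[2]
def proj(m,X):
    p=np.array(m['R'])@np.array(X)+np.array(m['t']);return m['fx']*p[0]/p[2]+m['cx'],m['fy']*p[1]/p[2]+m['cy']
E
python3 - <<'E'
import numpy as np
from h import *
from scipy.spatial.transform import Rotation as Ro
m=np.load("top0.npz")
f=lambda n,x,y,z:print(n,ray(m,355+(x-400)/7.09-.43,200+y/7.09-.43,z).round(4))
g=lambda n,x,y,z:print(n,ray(m,190+x/6.5-.43,165+y/6.5-.43,z).round(4))
f("heel",602,505,.042);f("tl",547,52,.0395);f("tr",648,52,.0395);f("pl",552,228,.043);f("pr",649,232,.043)
g("ln l",165,327,.02);g("ln r",207,327,.02);g("l up",168,255,.02);g("r up",207,255,.02)
g("anv l",118,228,.056);g("anv r",250,228,.056)
g("guide l",138,125,.056);g("guide r",243,125,.056)
g("corner bl",100,328,.02);g("corner br",277,330,.02)
g("corner tl",112,70,.02);g("corner tr",288,85,.02)
print(Ro.from_rotvec([-3.112,-.411,0]).as_matrix().round(3))
for u,v,h in((291,155,.07),(298,227,.049),(130,217,.075)):print(ray(m,u,v,h).round(3))
E
```

```text
heel [ 0.4038 -0.2085  0.042 ]
tl [ 0.5644 -0.194   0.0395]
tr [ 0.5646 -0.2302  0.0395]
pl [ 0.5009 -0.1934  0.043 ]
pr [ 0.4997 -0.2277  0.043 ]
ln l [0.5443 0.2143 0.02  ]
ln r [0.5444 0.1977 0.02  ]
l up [0.5731 0.2138 0.02  ]
r up [0.5731 0.1983 0.02  ]
anv l [0.5778 0.229  0.056 ]
anv r [0.5781 0.1782 0.056 ]
guide l [0.6183 0.2223 0.056 ]
guide r [0.6185 0.1817 0.056 ]
corner bl [0.5437 0.2399 0.02  ]
corner br [0.5433 0.1701 0.02  ]
corner tl [0.6478 0.2379 0.02  ]
corner tr [0.6421 0.1675 0.02  ]
[[ 0.966  0.26  -0.   ]
 [ 0.26  -0.966  0.003]
 [ 0.    -0.003 -1.   ]]
[0.69  0.021 0.07 ]
[0.511 0.003 0.049]
[0.53  0.415 0.075]
```

```bash
python3 -m pendant '[[-1,[40,-30,0],[0,0,0.1]],[-1,[80,-60,0],[0,0,0.2]],[-1,[120,-90,0],[0,0,0.285]],[-1,[160,-118,0],[0,0,0.285]],[-1,[200,-147,0],[0,0,0.285]],[-1,[240,-177,0],[0,0,0.285]],[-1,[275,-203,0],[0,0,0.285]],[-1,[310,-229,0],[0,0,0.285]],[-1,[345,-255,0],[0,0,0.285]],[-1,[375,-277,0],[0,0,0.285]]]' 20
python3 -c "
from station import ctrl;print(ctrl.get_state())"
```

```text
clock: 0.93
tcp_pos: [0.4287, -0.2995, 0.1833]
eef_rot: [-3.141, 0.035, 0.0]
ft_force: [0.6, -0.3, 0.7]
gripper_width: 0.095
{'clock': 0.9333, 'q': array([-7.12481614e-01, -1.59982510e-01,  1.93078579e+00, -8.52283595e-06,
        1.37114327e+00,  8.80768445e-01]), 'qd': array([ 9.57017159e-01,  3.46934793e-02, -3.17341743e-02, -7.29605742e-04,
       -1.20679817e-02,  9.47396462e-01]), 'effort': array([ -4.8920913 , -29.96071815, -35.26257992,   0.06297506,
         0.16432153,  -0.80080608]), 'tcp_pos': array([ 0.42874893, -0.29954961,  0.18329379]), 'eef_rot': array([-3.14117274e+00,  3.52643501e-02,  4.33160890e-04]), 'ft_force': array([ 0.63431393, -0.29416359,  0.65298986]), 'torque': array([ 0.01845748,  0.03941748, -0.02354266]), 'gripper_width': 0.09503296068010508}
```

```bash
python3 -m pendant '[[-1,[20,-26,0],[0,0,0]],[-1,[40,-52,0],[0,0,0]],[-1,[40,-52,0],[0,0,0]],[-1,[40,-52,0],[0,0,0]],[-1,[40,-52,0],[0,0,0]],[-1,[40,-52,0],[0,0,0]]]'
cat > w.py <<'E'
import sys,cv2,numpy as np
from station import ctrl
from scipy.spatial.transform import Rotation as Ro
n=sys.argv[1];cam=sys.argv[2] if len(sys.argv)>2 else 'wrist'
m=ctrl.camera_model(cam);s=ctrl.get_state()
im,d=ctrl.get_image(cam);cv2.imwrite(f"pics/{n}.png",im[:,:,::-1]);np.savez(f"{n}.npz",im=im,d=d,**{k:np.array(v) for k,v in m.items()})
R=Ro.from_rotvec(s['eef_rot']).as_matrix()
print(s['clock'],s['tcp_pos'].round(4),'heading',np.arctan2(R[1,0],R[0,0]).round(4),'w',s['gripper_width'],'f',s['ft_force'].round(2))
E
python3 w.py w1
```

```text
clock: 1.43
tcp_pos: [0.4686, -0.2512, 0.1834]
eef_rot: [-3.141, 0.037, 0.001]
ft_force: [0.1, -0.5, 0.4]
gripper_width: 0.0951
1.4333 [ 0.4686 -0.2512  0.1834] heading -0.0234 w 0.09513623959349968 f [ 0.13 -0.52  0.36]
```

View pics/w1.png

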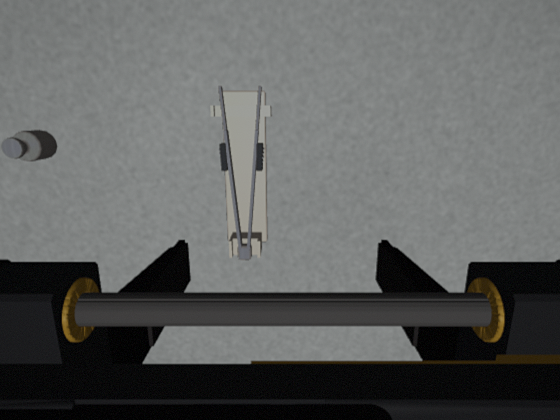

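The wrist view shows the forceps, with tips at (220,88) and (260,88), plates at (224,157) and (260,156), and the heel at (245,252). The weight is at the left edge.

```bash
python3 - <<'E'
from h import *
m=np.load("w1.npz")
P=lambda u,v,z:ray(m,u,v,z)
tl,tr,h,pl,pr=P(220.5,89,.0395),P(260.5,88.5,.0395),P(245,252,.042),P(224,157,.043),P(260,156,.043)
for x in(tl,tr,h,pl,pr,(pl+pr)/2,(tl+tr)/2):print(x.round(4))
d=(tl+tr)/2-h;print('heading',np.arctan2(d[1],d[0]),np.hypot(d[0],d[1]), np.linalg.norm(tl-tr),np.linalg.norm(pl-pr))
E
python3 - <<'E'
import cv2
im=cv2.imread("pics/w1.png");cv2.imwrite("pics/w1c.png",cv2.resize(im[75:265,195:290],(300*1,600),interpolation=cv2.INTER_CUBIC))
E
```

```text
[ 0.5655 -0.1966  0.0395]
[ 0.565  -0.233   0.0395]
[ 0.4075 -0.2112  0.042 ]
[ 0.5042 -0.1963  0.043 ]
[ 0.5043 -0.2304  0.043 ]
[ 0.5042 -0.2134  0.043 ]
[ 0.5652 -0.2148  0.0395]
heading -0.022867492540856516 0.1577941249381784 0.03644907643314533 0.034060330087629286
```

View pics/w1c.png

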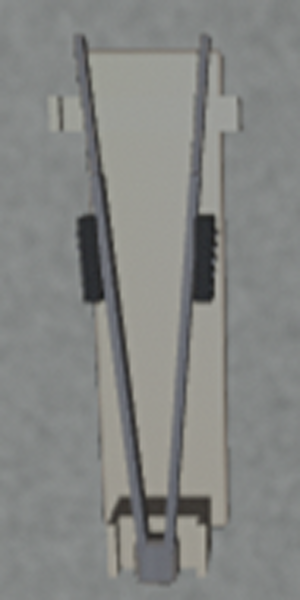

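```bash
python3 -m pendant '[[-1,[16,-20,30],[0,0,0]],[-1,[32.5,-39.5,60],[0,0,0]],[-1,[32.5,-39.5,90],[0,0,0]],[-1,[32.5,-39.5,110],[0,0,0]],[-1,[32.5,-39.5,110],[0,0,0]],[-1,[32.5,-39.5,110],[0,0,0]]]' 15
python3 w.py w2
```

```text
clock: 1.98
tcp_pos: [0.5014, -0.2121, 0.0726]
eef_rot: [-3.14, 0.037, 0.004]
ft_force: [0.4, -0.1, -1.4]
gripper_width: 0.0951
1.9833 [ 0.5014 -0.2121  0.0726] heading -0.0238 w 0.09509353116285352 f [ 0.35 -0.14 -1.4 ]
```

View pics/w2.png

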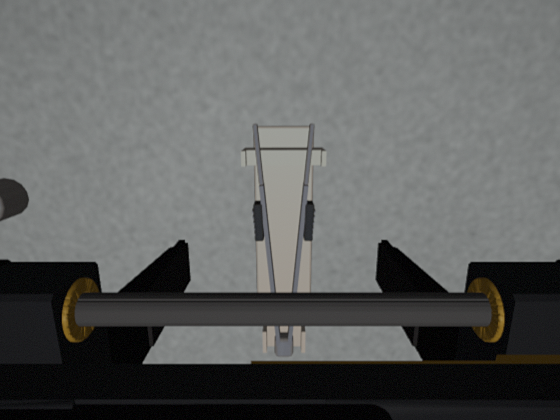

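The forceps are now centred between the fingers, with plates at (259,221) and (309,221) and tips at (256,127) and (312,127).

Run:
```python
from h import *
m=np.load("w2.npz")
P=lambda u,v,z:ray(m,u,v,z)
for a in((259,221,.043),(309,221,.043),(256,127,.0395),(312,127,.0395),(284,345,.042)):print(P(*a).round(4))
```

```text
[ 0.5059 -0.1961  0.043 ]
[ 0.5051 -0.2295  0.043 ]
[ 0.5671 -0.1964  0.0395]
[ 0.5663 -0.232   0.0395]
[ 0.4093 -0.2106  0.042 ]
```

```bash
python3 -m pendant '[[-1,[2,1,25],[0,0,0]],[-1,[2,1,45],[0,0,0]],[-1,[2,1,55],[0,0,0]],[-1,[2,1,55],[0,0,0]],[-1,[2,1,55],[0,0,0]],[-1,[2,1,55],[0,0,0]]]' 15
python3 -m pendant '[[0,[0,0,0],[0,0,0]],[0,[0,0,0],[0,0,0]],[0.1,[0,0,0],[0,0,0]],[0.1,[0,0,0],[0,0,0]],[0.1,[0,0,0],[0,0,0]],[0.1,[0,0,0],[0,0,0]]]' 15
```

```text
clock: 2.53
tcp_pos: [0.506, -0.2137, 0.0207]
eef_rot: [3.14, -0.035, 0.005]
ft_force: [0.3, -0.6, -0.3]
gripper_width: 0.0952
clock: 3.03
tcp_pos: [0.5047, -0.2127, 0.0187]
eef_rot: [3.141, -0.035, 0.0]
ft_force: [0.0, -0.6, -0.4]
gripper_width: 0.0605
```

```bash
python3 -m pendant '[[0.1,[0,0,0],[0,0,0]],[0.1,[0,0,0],[0,0,0]],[0.1,[0,0,0],[0,0,0]],[0.1,[0,0,0],[0,0,0]],[0.1,[0,0,0],[0,0,0]],[0.1,[0,0,0],[0,0,0]]]' 15
python3 w.py w3 side
```

```text
clock: 3.53
tcp_pos: [0.5046, -0.2127, 0.0186]
eef_rot: [-3.141, 0.035, 0.0]
ft_force: [-0.1, -0.8, 0.3]
gripper_width: 0.0426
3.5333 [ 0.5046 -0.2127  0.0186] heading -0.0222 w 0.04259762533297947 f [-0.13 -0.82  0.33]
```

```bash
python3 -m pendant '[[0.2,[0,0,0],[0,0,0]],[0.28,[0,0,0],[0,0,0]],[0.28,[0,0,0],[0,0,0]],[0.28,[0,0,0],[0,0,0]],[0.28,[0,0,0],[0,0,0]],[0.28,[0,0,0],[0,0,0]]]' 15
python3 w.py w4 top; python3 w.py w5
```

```text
clock: 4.08
tcp_pos: [0.5047, -0.2127, 0.0187]
eef_rot: [-3.141, 0.035, -0.0]
ft_force: [0.3, -1.5, 0.1]
gripper_width: 0.0346
4.0833 [ 0.5047 -0.2127  0.0187] heading -0.0222 w 0.03456720908886739 f [ 0.31 -1.46  0.06]
4.1333 [ 0.5046 -0.2127  0.0186] heading -0.0222 w 0.03441862085223392 f [-0.82 -0.37  0.57]
```

View pics/w5.png

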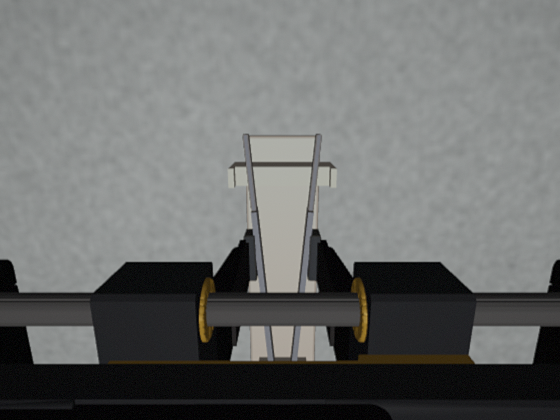

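The wrist view shows both pads on the ribbed plates, with the tips at (247,136) and (318,136) still wide apart.

```bash
python3 - <<'E'
from h import *
m=np.load("w5.npz")
P=lambda u,v,z:ray(m,u,v,z)
for a in((249.5,137,.0395),(316,137,.0395)):print(P(*a).round(4))
m=np.load("w1.npz");im=m['im']
E
python3 -m pendant '[[0.284,[0,0,0],[0,0,0]],[0.284,[0,0,-8],[0,0,0]],[0.284,[0,0,-16],[0,0,0]],[0.284,[0,0,-24],[0,0,0]],[0.284,[0,0,-32],[0,0,0]],[0.284,[0,0,-40],[0,0,0]],[0.284,[0,0,-40],[0,0,0]],[0.284,[0,0,-40],[0,0,0]],[0.284,[0,0,-40],[0,0,0]],[0.284,[0,0,-40],[0,0,0]]]' 15
python3 w.py w6;python3 w.py s6 side
```

```text
[ 0.5674 -0.1976  0.0395]
[ 0.5667 -0.2303  0.0395]
clock: 5.02
tcp_pos: [0.5042, -0.2125, 0.0581]
eef_rot: [-3.141, 0.035, 0.001]
ft_force: [0.3, 0.4, -0.9]
gripper_width: 0.0342
5.0167 [ 0.5042 -0.2125  0.0581] heading -0.0222 w 0.03420716279398642 f [ 0.32  0.44 -0.91]
5.0667 [ 0.5042 -0.2125  0.058 ] heading -0.0223 w 0.03418692213702796 f [-0.1   0.16 -0.7 ]
```

View pics/w6.png

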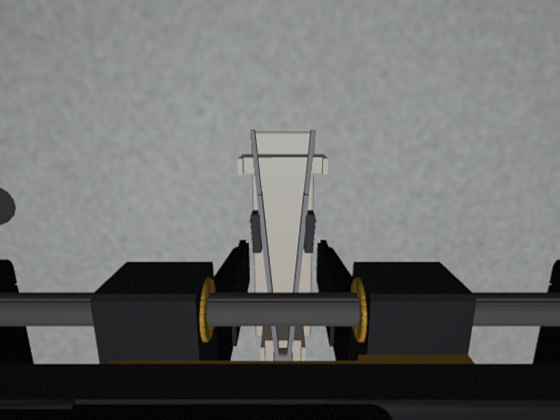

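View pics/s6.png

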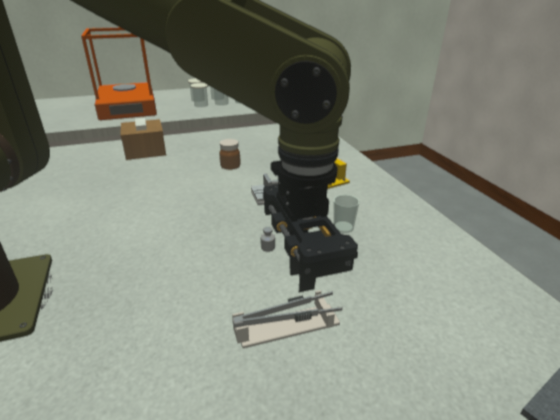

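The lift failed: the forceps are still on the rest with the tips fully open, so the pads weren't on the plates even though the opening read 34 mm. I'll measure where the fingers are relative to the plates.

Run:
```python
from h import *
import cv2
def pt(m,u,v):
    d=float(m['d'][v,u]);R=np.array(m['R']);t=np.array(m['t'])
    return (R.T@(np.array([(u-m['cx'])/m['fx'],(v-m['cy'])/m['fy'],1])*d-t)).round(4)
m=np.load("w6.npz")
print("wrist cam pos",(-m['R'].T@m['t']).round(4))
for n,u,v in(("pl",257,232),("pr",310,232),("tipl",254,133),("heel",283,354),("fingL far",243,243),("fingL",240,250),("fingR",325,250),("baser",285,250)):print(n,pt(m,u,v),m['d'][v,u])
m5=np.load("w5.npz")
for n,u,v in(("pl",251,250),("pr",313,250),("fingL",243,243),("fingL",238,262),("fingR",325,262)):print(5,n,pt(m5,u,v),m5['d'][v,u])
s=np.load("s6.npz")
print("tcp in side",proj(s,[.5042,-.2125,.058]))
print("grip in side",proj(s,[.5035,-.2130,.036]))
m3=np.load("w3.npz")
im=m3['im'][:,:,::-1];cv2.imwrite("pics/w3c.png",cv2.resize(im[200:350,200:380],(720,600),interpolation=cv2.INTER_CUBIC))
im=m5['im'][:,:,::-1];cv2.imwrite("pics/w5c.png",cv2.resize(im[120:300,180:390],(700,600),interpolation=cv2.INTER_CUBIC))
```

```text
wrist cam pos [ 0.5774 -0.214   0.2594]
pl [ 0.5057 -0.196   0.0426] 0.22806941
pr [ 0.5048 -0.2296  0.0421] 0.22858305
tipl [ 0.5668 -0.1963  0.0366] 0.2181433
heel [ 0.4141 -0.2105  0.0403] 0.2537467
fingL far [ 0.5176 -0.1933  0.0949] 0.17443967
fingL [ 0.517  -0.1928  0.1028] 0.16698314
fingR [ 0.5168 -0.232   0.1045] 0.16513324
baser [ 0.4796 -0.2134  0.0077] 0.2683809
5 pl [ 0.509  -0.1959  0.0418] 0.18994784
5 pr [ 0.5086 -0.2285  0.0426] 0.18911786
5 fingL [ 0.5177 -0.1935  0.0548] 0.17513455
5 fingL [ 0.5177 -0.1938  0.0781] 0.15264912
5 fingR [ 0.5156 -0.2311  0.0751] 0.15591441
tcp in side (np.float64(300.6093378472341), np.float64(297.4565001096621))
grip in side (np.float64(299.82838278524525), np.float64(308.27263062072944))
```

View pics/w3c.png

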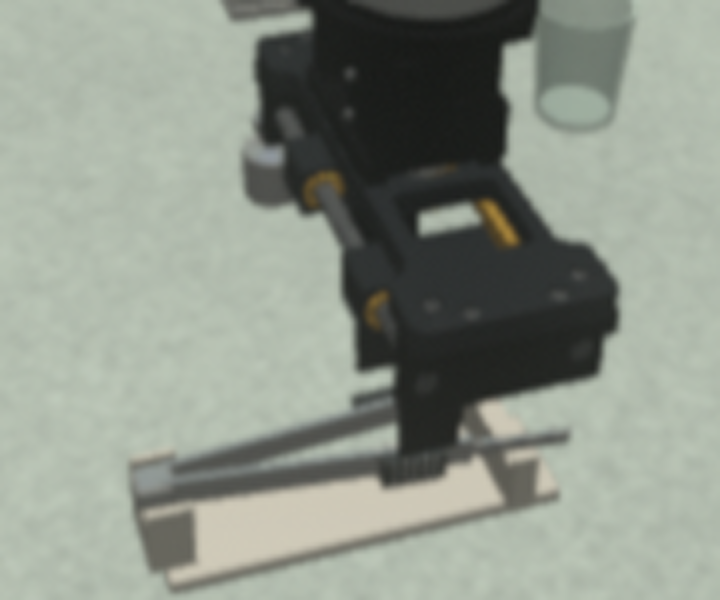

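View pics/w5c.png

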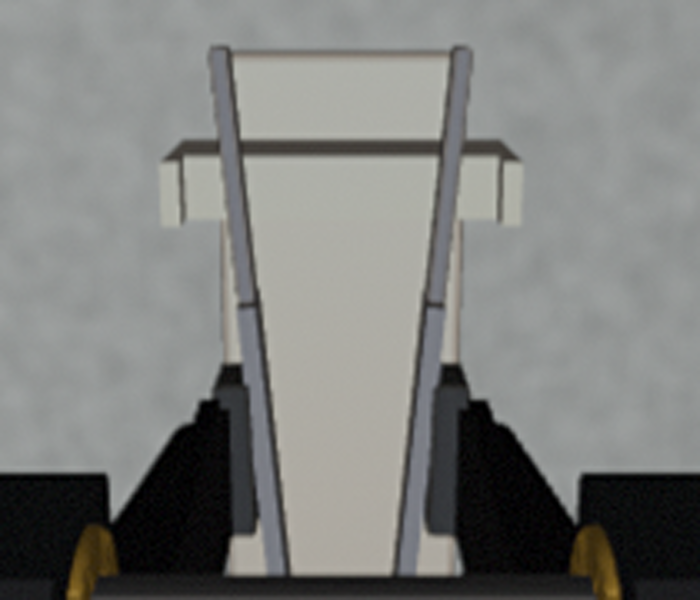

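Run:
```python
from h import *
def pt(m,u,v):
    d=float(m['d'][v,u]);R=np.array(m['R']);t=np.array(m['t'])
    return (R.T@(np.array([(u-m['cx'])/m['fx'],(v-m['cy'])/m['fy'],1])*d-t)).round(4)
m5=np.load("w5.npz")
for v in range(224,252,3):print(v,[(u,pt(m5,u,v).tolist()) for u in(246,248,251)])
s=np.load("s6.npz")
for v in range(270,300,3):print(v,pt(s,304,v),s['im'][v,304])
s3=np.load("w3.npz")
print("tcp3",proj(s3,[.5046,-.2127,.0186]))
for v in range(295,325,3):print(v,pt(s3,306,v),s3['im'][v,306])
```

```text
224 [(246, [0.511, -0.1893, 0.0011]), (248, [0.513, -0.1913, 0.0079]), (251, [0.5133, -0.1933, 0.0089])]
227 [(246, [0.509, -0.1892, 0.0011]), (248, [0.5111, -0.1912, 0.008]), (251, [0.5113, -0.1931, 0.0086])]
230 [(246, [0.5163, -0.1924, 0.0298]), (248, [0.5168, -0.1937, 0.0315]), (251, [0.5165, -0.1952, 0.0306])]
233 [(246, [0.5168, -0.1931, 0.0366]), (248, [0.5167, -0.1941, 0.0364]), (251, [0.5168, -0.1958, 0.037])]
236 [(246, [0.5164, -0.1935, 0.0405]), (248, [0.5165, -0.1946, 0.0409]), (251, [0.5162, -0.196, 0.04])]
239 [(246, [0.5154, -0.1936, 0.0423]), (248, [0.5149, -0.1945, 0.0409]), (251, [0.5148, -0.196, 0.0408])]
242 [(246, [0.5135, -0.1934, 0.0416]), (248, [0.5777, -0.2141, 0.22]), (251, [0.5135, -0.1961, 0.0417])]
245 [(246, [0.5161, -0.1947, 0.0534]), (248, [0.5159, -0.1956, 0.0529]), (251, [0.5116, -0.1959, 0.0412])]
248 [(246, [0.5159, -0.1951, 0.057]), (248, [0.5147, -0.1957, 0.0539]), (251, [0.51, -0.1959, 0.0414])]
251 [(246, [0.5159, -0.1954, 0.061]), (248, [0.5122, -0.1953, 0.0514]), (251, [0.508, -0.1957, 0.0407])]
270 [ 0.4723 -0.293   0.1833] [37 39 36]
273 [
[... 173 characters left out ...]
0.2367  0.1052] [36 38 35]
288 [ 0.4999 -0.2331  0.0961] [36 38 35]
291 [ 0.4998 -0.2339  0.091 ] [119 126 116]
294 [ 5.372e-01 -1.500e-01  2.000e-04] [175 185 171]
297 [ 5.348e-01 -1.562e-01 -5.000e-04] [147 156 147]
tcp3 (np.float64(300.04500552438924), np.float64(316.00709786595286))
295 [ 0.4766 -0.2932  0.1428] [49 51 49]
298 [ 0.477  -0.2929  0.1374] [42 43 41]
301 [ 0.4767 -0.294   0.1335] [36 38 35]
304 [ 0.5008 -0.2414  0.0722] [36 38 35]
307 [ 0.5015 -0.2404  0.0651] [37 39 36]
310 [ 0.5028 -0.2381  0.0565] [38 40 37]
313 [ 0.5025 -0.2394  0.0517] [68 71 69]
316 [ 0.5061 -0.232   0.0371] [68 69 65]
319 [ 0.5061 -0.2326  0.0313] [92 91 85]
322 [ 0.5131 -0.218   0.0078] [202 197 180]
```

Run:
```python
from h import *
import cv2
def pt(m,u,v):
    d=float(m['d'][v,u]);R=np.array(m['R']);t=np.array(m['t'])
    return (R.T@(np.array([(u-m['cx'])/m['fx'],(v-m['cy'])/m['fy'],1])*d-t)).round(4)
m=np.load("s6.npz");R=m['R'];t=m['t'];c=-R.T@t
for yy in(-.230,-.236,-.242):
  for u,v in((300,291),(307,290.5),(315,289)):
    d=R.T@np.array([(u-m['cx'])/m['fx'],(v-m['cy'])/m['fy'],1.]);print(yy,u,(c+d*(yy-c[1])/d[1]).round(4))
im=m['im'][:,:,::-1];cv2.imwrite("pics/s6c.png",cv2.resize(im[220:340,220:370],(750,600),interpolation=cv2.INTER_CUBIC))
w=np.load("w6.npz")
for v in range(236,252,2):print(v,[(u,pt(w,u,v).tolist()) for u in(242,324)])
```

```text
-0.23 300 [ 0.4953 -0.23    0.0889]
-0.23 307 [ 0.5063 -0.23    0.0867]
-0.23 315 [ 0.519 -0.23   0.086]
-0.236 300 [ 0.4927 -0.236   0.0949]
-0.236 307 [ 0.5036 -0.236   0.0927]
-0.236 315 [ 0.5161 -0.236   0.092 ]
-0.242 300 [ 0.4902 -0.242   0.1009]
-0.242 307 [ 0.5008 -0.242   0.0987]
-0.242 315 [ 0.5132 -0.242   0.098 ]
236 [(242, [0.489, -0.1811, 0.001]), (324, [0.487, -0.2434, -0.0009])]
238 [(242, [0.4868, -0.1808, -0.0008]), (324, [0.4854, -0.2434, -0.0008])]
240 [(242, [0.5177, -0.1924, 0.0909]), (324, [0.5163, -0.2332, 0.0895])]
242 [(242, [0.5176, -0.1927, 0.0934]), (324, [0.5163, -0.2329, 0.0923])]
244 [(242, [0.5173, -0.1929, 0.0957]), (324, [0.5162, -0.2326, 0.0951])]
246 [(242, [0.5172, -0.1932, 0.0979]), (324, [0.5165, -0.2322, 0.0984])]
248 [(242, [0.5174, -0.1935, 0.1011]), (324, [0.5164, -0.2319, 0.1008])]
250 [(242, [0.5171, -0.1937, 0.1032]), (324, [0.5165, -0.2316, 0.1038])]
```

View pics/s6c.png

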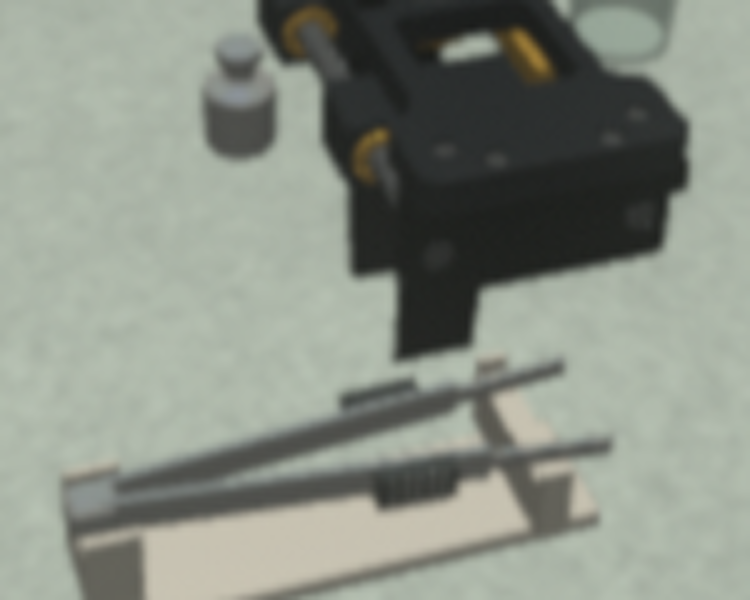

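The real finger ends sit about 32 mm above the reported TCP: wrist depth gives z 0.090 and the side view 0.089–0.092, against a reported 0.058. I'll open, then go down in stages with force checks to a reported z of about -0.0145.

```bash
python3 -m pendant '[[-0.4,[-1,0,0],[0,0,0]],[-0.4,[-1,0,0],[0,0,0]],[-0.4,[-1,0,0],[0,0,0]],[-0.4,[-1,0,0],[0,0,0]],[-0.4,[-1,0,10],[0,0,0]],[-0.4,[-1,0,25],[0,0,0]],[-0.4,[-1,0,40],[0,0,0]],[-0.4,[-1,0,40],[0,0,0]],[-0.4,[-1,0,40],[0,0,0]],[-0.4,[-1,0,40],[0,0,0]]]' 15
python3 w.py w7
```

```text
clock: 5.95
tcp_pos: [0.5039, -0.2128, 0.0189]
eef_rot: [3.141, -0.035, 0.0]
ft_force: [0.2, -0.2, -0.1]
gripper_width: 0.0665
5.95 [ 0.5039 -0.2128  0.0189] heading -0.0222 w 0.06648469116312283 f [ 0.2  -0.19 -0.07]
```

View pics/w7.png

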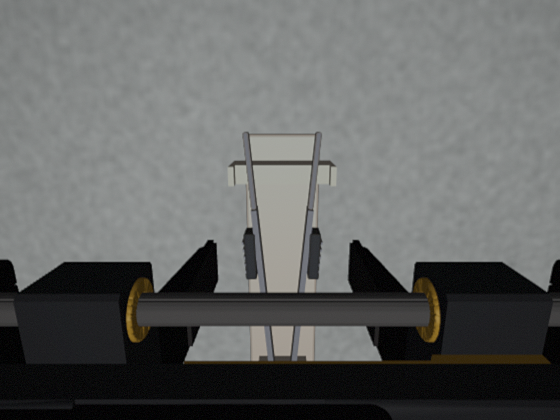

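The fingers are open on both sides of the plates, with plates at (250,253) and (314,253) and finger ends at (212,243) and (353,243). Continuing down.

```bash
python3 -m pendant '[[-0.4,[0,0,10],[0,0,0]],[-0.4,[0,0,20],[0,0,0]],[-0.4,[0,0,26],[0,0,0]],[-0.4,[0,0,26],[0,0,0]],[-0.4,[0,0,26],[0,0,0]],[-0.4,[0,0,26],[0,0,0]]]' 15
python3 w.py w8;python3 w.py s8 side;python3 - <<'E'
import cv2
im=cv2.imread("pics/s8.png");cv2.imwrite("pics/s8c.png",cv2.resize(im[220:350,220:370],(690,600),interpolation=cv2.INTER_CUBIC))
E
```

```text
clock: 6.5
tcp_pos: [0.5036, -0.2127, -0.0074]
eef_rot: [-3.141, 0.035, 0.0]
ft_force: [-0.6, 0.3, 0.2]
gripper_width: 0.0667
6.5 [ 0.5036 -0.2127 -0.0074] heading -0.0222 w 0.06667698372640186 f [-0.62  0.28  0.21]
6.55 [ 0.5039 -0.2128 -0.0071] heading -0.0222 w 0.06621658924522554 f [ 0.1   1.45 -0.51]
```

View pics/s8c.png

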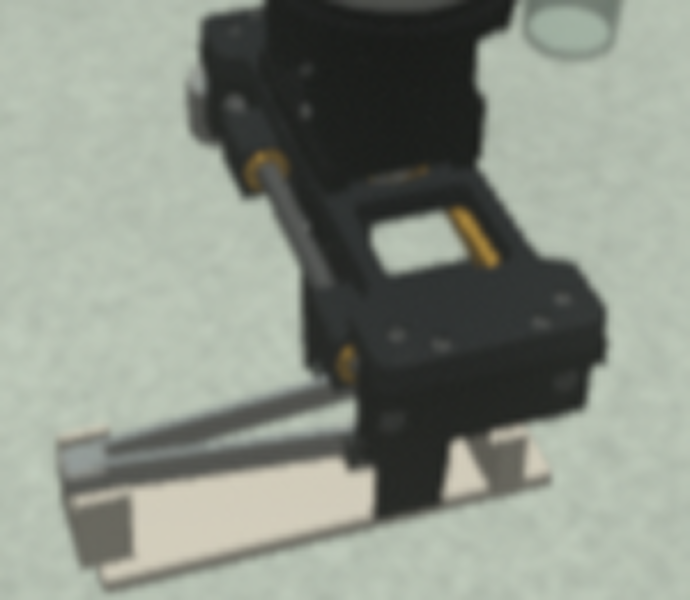

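View pics/w8.png

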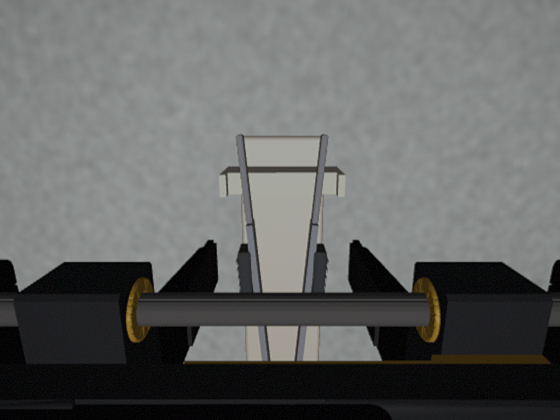

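```bash
python3 -m pendant '[[-0.4,[-2,0,4],[0,0,0]],[-0.4,[-2,0,7],[0,0,0]],[0,[-2,0,7],[0,0,0]],[0.1,[-2,0,7],[0,0,0]],[0.1,[-2,0,7],[0,0,0]],[0.1,[-2,0,7],[0,0,0]],[0.1,[-2,0,7],[0,0,0]],[0.1,[-2,0,7],[0,0,0]],[0.1,[-2,0,7],[0,0,0]]]' 15
python3 -m pendant '[[0.2,[0,0,0],[0,0,0]],[0.28,[0,0,0],[0,0,0]],[0.28,[0,0,0],[0,0,0]],[0.28,[0,0,0],[0,0,0]],[0.28,[0,0,0],[0,0,0]],[0.28,[0,0,0],[0,0,0]]]' 15
python3 w.py w9
```

```text
clock: 7.35
tcp_pos: [0.5017, -0.2127, -0.0142]
eef_rot: [3.141, -0.035, 0.0]
ft_force: [-0.6, -0.2, 0.1]
gripper_width: 0.0431
clock: 7.85
tcp_pos: [0.5017, -0.2127, -0.0143]
eef_rot: [3.141, -0.035, 0.0]
ft_force: [0.8, -0.3, 0.6]
gripper_width: 0.0341
7.85 [ 0.5017 -0.2127 -0.0143] heading -0.0222 w 0.034143045671065984 f [ 0.81 -0.31  0.62]
```

View pics/w9.png

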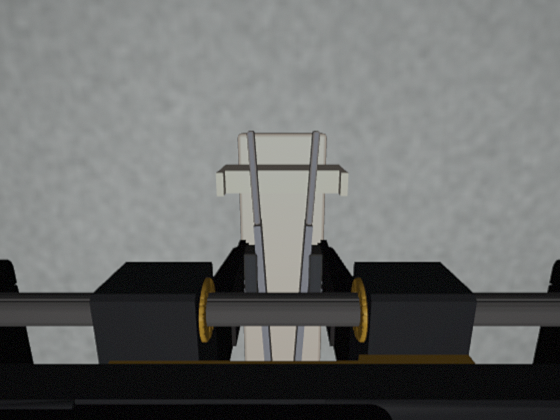

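The pads now squeeze the plates: the tips have moved in to (252,133) and (316,133), with the gap still well open. Lifting.

```bash
python3 -m pendant '[[0.284,[0,0,0],[0,0,0]],[0.284,[0,0,-6],[0,0,0]],[0.284,[0,0,-14],[0,0,0]],[0.284,[0,0,-24],[0,0,0]],[0.284,[0,0,-36],[0,0,0]],[0.284,[0,0,-48],[0,0,0]],[0.284,[0,0,-60],[0,0,0]],[0.284,[0,0,-60],[0,0,0]],[0.284,[0,0,-60],[0,0,0]],[0.284,[0,0,-60],[0,0,0]]]' 15
python3 w.py w10;python3 w.py s10 side;python3 - <<'E'
import cv2
im=cv2.imread("pics/s10.png");cv2.imwrite("pics/s10c.png",cv2.resize(im[200:350,220:370],(600,600),interpolation=cv2.INTER_CUBIC))
E
```

```text
clock: 8.73
tcp_pos: [0.5014, -0.2126, 0.0456]
eef_rot: [-3.141, 0.035, 0.0]
ft_force: [-0.2, 0.2, -0.4]
gripper_width: 0.034
8.7333 [ 0.5014 -0.2126  0.0456] heading -0.0222 w 0.03402131896100418 f [-0.18  0.2  -0.39]
8.7833 [ 0.5011 -0.2124  0.0451] heading -0.0222 w 0.034509112333496 f [ 0.15 -0.34 -0.89]
```

View pics/s10c.png

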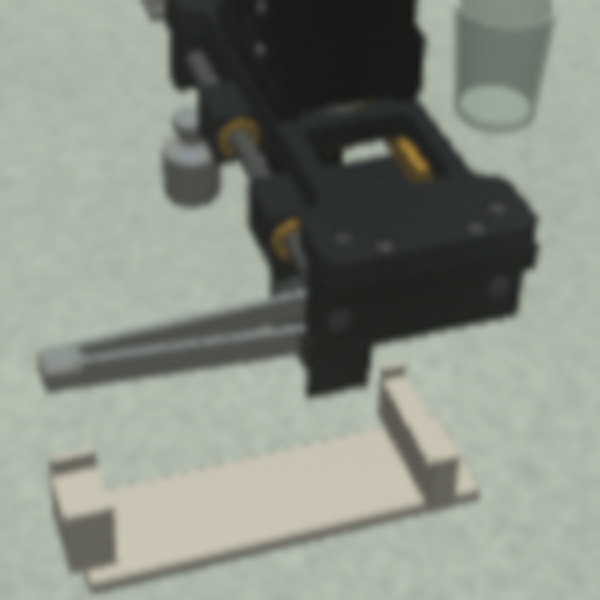

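View pics/w10.png

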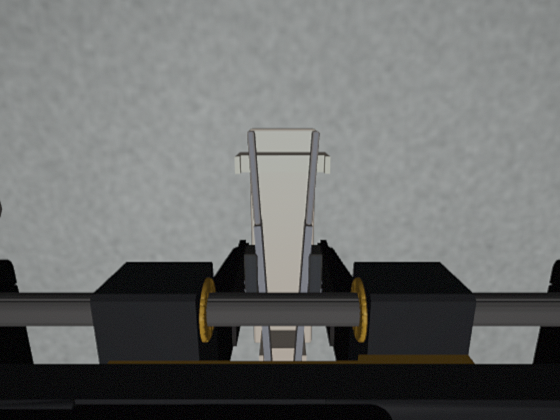

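The forceps hang level in the gripper, clear of the rest, with the tips at (252,132) and (316,132). Next I'll measure the tips relative to the reported TCP and plan the transfer.

Run:
```python
from h import *
def pt(m,u,v):
    d=float(m['d'][v,u]);R=np.array(m['R']);t=np.array(m['t'])
    return (R.T@(np.array([(u-m['cx'])/m['fx'],(v-m['cy'])/m['fy'],1])*d-t)).round(4)
m=np.load("w10.npz")
for u,v in((252,136),(251,134),(316,136),(317,134),(259,230),(307,230),(258,220),(263,300)):print(u,v,pt(m,u,v))
im=m['im'].astype(int);print(im[136,244:262].sum(1),im[136,308:326].sum(1))
```

```text
252 136 [ 0.5663 -0.2012  0.0962]
251 134 [ 0.5671 -0.2008  0.0959]
316 136 [ 0.5658 -0.2274  0.0971]
317 134 [ 0.5665 -0.2278  0.0966]
259 230 [ 0.5266 -0.2027  0.0989]
307 230 [ 0.5263 -0.2233  0.0995]
258 220 [ 0.5305 -0.2023  0.0971]
263 300 [ 0.5324 -0.2084  0.1704]
[449 455 455 355 336 362 368 366 353 320 199 377 515 523 519 516 519 518] [520 528 535 339 221 319 361 366 365 359 338 342 443 461 456 452 446 447]
```

```bash
python3 -m pendant '[[0.284,[0,0,-15],[0,0,0]],[0.284,[-4,-15,-30],[0,0,0]],[0.284,[-8,-38,-30],[0,0,0]],[0.284,[-13,-66,-30],[0,0,0]],[0.284,[-18,-96,-30],[0,0,0]],[0.284,[-23,-126,-30],[0,0,0]],[0.284,[-28,-156,-30],[0,0,0]],[0.284,[-33,-186,-30],[0,0,0]],[0.284,[-38,-216,-30],[0,0,0]],[0.284,[-43,-246,-30],[0,0,0]]]' 15
python3 -m pendant '[[0.284,[-5,-30,0],[0,0,0]],[0.284,[-10,-60,0],[0,0,0]],[0.284,[-15,-90,0],[0,0,0]],[0.284,[-19,-115,0],[0,0,0]],[0.284,[-23,-136,0],[0,0,0]],[0.284,[-25,-150,0],[0,0,0]],[0.284,[-25,-150,0],[0,0,0]],[0.284,[-25,-150,0],[0,0,0]],[0.284,[-25,-150,0],[0,0,0]]]' 15
python3 w.py w11
```

```text
clock: 9.67
tcp_pos: [0.463, 0.0356, 0.0748]
eef_rot: [-3.141, 0.035, 0.002]
ft_force: [1.1, -0.4, -0.3]
gripper_width: 0.0346
clock: 10.42
tcp_pos: [0.4422, 0.1841, 0.0751]
eef_rot: [3.141, -0.035, -0.002]
ft_force: [0.1, -0.6, 0.1]
gripper_width: 0.034
10.4167 [0.4422 0.1841 0.0751] heading -0.0223 w 0.03397742864251208 f [ 0.1  -0.58  0.14]
```

View pics/w11.png

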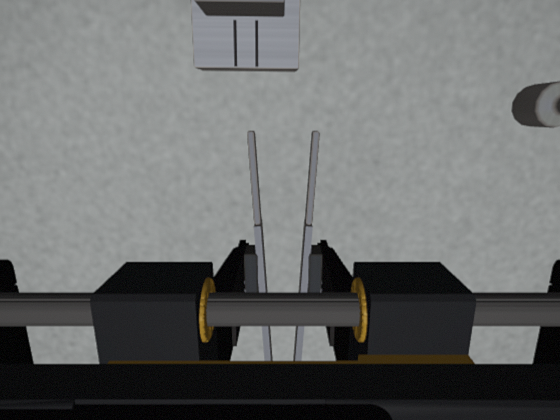

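The wrist view shows the gauge plate at top centre with its near edge (196,69)–(299,69). The two lines run at columns 236 and 257, and the forceps tips are at (252,132) and (316,132).

Run:
```python
from h import *
import cv2
def pt(m,u,v):
    d=float(m['d'][v,u]);R=np.array(m['R']);t=np.array(m['t'])
    return (R.T@(np.array([(u-m['cx'])/m['fx'],(v-m['cy'])/m['fy'],1])*d-t)).round(4)
m=np.load("w11.npz")
g=cv2.cvtColor(m['im'],cv2.COLOR_RGB2GRAY).astype(float)
def sub(v,a,b):
    s=g[v,a:b].max()-g[v,a:b];s[s<15]=0;return a+(s*np.arange(b-a)).sum()/s.sum()
for v in(24,34,44,54,62):
    print(v,[ray(m,sub(v,a,b),v,.02).round(4).tolist() for a,b in((230,242),(251,263))],pt(m,246,v))
for u,v in((197,66),(298,66),(246,67)):print('edge',ray(m,u,v,.02).round(4))
for v in range(0,20,3):print(v,pt(m,246,v),m['im'][v,246])
for u,v in((252,136),(316,136),(251,133),(317,133)):print('tip',pt(m,u,v),ray(m,u,v,.1290).round(4))
c=m['im'][0:150,180:340,::-1];cv2.imwrite("pics/w11c.png",cv2.resize(c,(640,600),interpolation=cv2.INTER_CUBIC))
```

```text
24 [[0.5726, 0.2126, 0.02], [0.5723, 0.1986, 0.02]] [0.5724 0.2051 0.0201]
34 [[0.5667, 0.2128, 0.02], [0.5663, 0.1988, 0.02]] [0.5662 0.2053 0.0215]
44 [[0.5606, 0.2131, 0.02], [0.5603, 0.199, 0.02]] [0.5604 0.2057 0.0205]
54 [[0.5546, 0.2132, 0.02], [0.5542, 0.1992, 0.02]] [0.5543 0.206  0.0206]
62 [[0.5496, 0.2134, 0.02], [0.5493, 0.1994, 0.02]] [0.5492 0.2061 0.0217]
edge [0.5477 0.239  0.02  ]
edge [0.5462 0.1718 0.02  ]
edge [0.5464 0.2064 0.02  ]
0 [0.5764 0.2014 0.0561] [116 116 118]
3 [0.5756 0.2017 0.0536] [49 48 47]
6 [0.5753 0.2022 0.049 ] [53 50 48]
9 [0.5754 0.2028 0.0427] [51 50 49]
12 [0.5755 0.2035 0.0357] [53 51 50]
15 [0.5751 0.204  0.0307] [52 52 51]
18 [0.5759 0.205  0.0203] [142 146 152]
tip [0.5071 0.1954 0.1271] [0.5072 0.1953 0.129 ]
tip [0.5064 0.1692 0.1256] [0.5067 0.1696 0.129 ]
tip [0.5083 0.1958 0.1273] [0.5084 0.1956 0.129 ]
tip [0.5077 0.1689 0.1263] [0.5078 0.1692 0.129 ]
```

View pics/w11c.png

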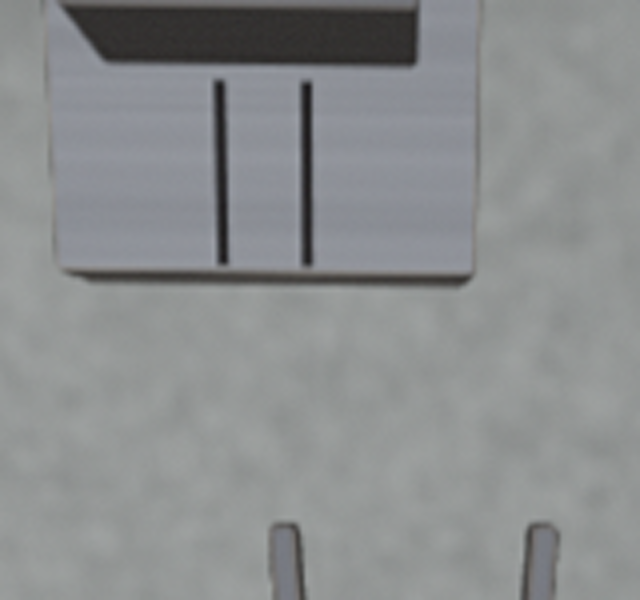

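```bash
python3 -m pendant '[[0.284,[0,-12,20],[0,0,0.01]],[0.284,[0,-24,45],[0,0,0.01]],[0.284,[0,-24,65],[0,0,0.01]],[0.284,[0,-24,80],[0,0,0.01]],[0.284,[15,-24,85.5],[0,0,0.01]],[0.284,[30,-24,85.5],[0,0,0.01]],[0.284,[45,-24,85.5],[0,0,0.01]],[0.284,[50,-24,85.5],[0,0,0.01]],[0.284,[50,-24,85.5],[0,0,0.01]],[0.284,[50,-24,85.5],[0,0,0.01]]]' 15
python3 w.py w12; python3 w.py s12 side;python3 - <<'E'
import cv2,numpy as np
a=cv2.imread("pics/s12.png")[120:240,200:350];b=cv2.imread("pics/w12.png")[0:200,180:390]
c=np.zeros((460,800,3),np.uint8);c[:316,:395]=cv2.resize(a,(395,316),interpolation=3);c[:380,400:]=cv2.resize(b,(400,380),interpolation=3);cv2.imwrite("pics/c12.png",c)
E
```

```text
clock: 11.3
tcp_pos: [0.4928, 0.2069, -0.01]
eef_rot: [3.141, -0.053, -0.001]
ft_force: [-0.8, 0.1, -0.7]
gripper_width: 0.0341
11.3 [ 0.4928  0.2069 -0.01  ] heading -0.0335 w 0.0341021350208767 f [-0.79  0.08 -0.67]
11.35 [ 0.4923  0.2071 -0.01  ] heading -0.0329 w 0.03409968977902551 f [ 0.59  0.15 -1.23]
```

View pics/c12.png

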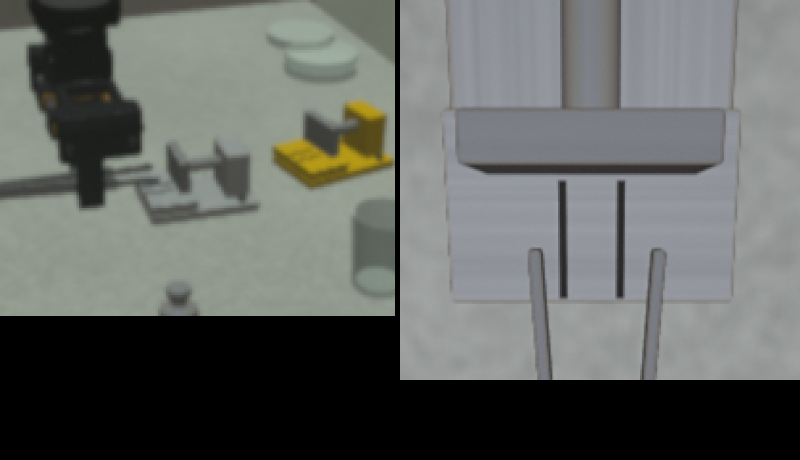

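The crop shows the tips over the plate in front of the anvil, level. The gap between them straddles the two lines almost evenly, with about a 5 px offset to check.

Run:
```python
from h import *
def pt(m,u,v):
    d=float(m['d'][v,u]);R=np.array(m['R']);t=np.array(m['t'])
    return (R.T@(np.array([(u-m['cx'])/m['fx'],(v-m['cy'])/m['fy'],1])*d-t)).round(4)
m=np.load("w12.npz")
f=lambda x,y:(180+(x-400)*.525-.25,y*.526-.25)
for n,x,y,z in(("l",563,290,.02),("r",621,290,.02),("l",562,190,.02),("r",620,190,.02),("tl",536,252,.0435),("tr",658,252,.0435),("anv l",458,162,.056),("anv r",722,162,.056)):
    u,v=f(x,y);print(n,ray(m,u,v,z).round(4),pt(m,int(round(u)),int(round(v))+ (2 if n[0]=='t' else 0)))
for v in range(50,92,4):print(v,pt(m,281,v))
```

```text
l [0.5489 0.2135 0.02  ] [0.5491 0.2136 0.0206]
r [0.5484 0.1991 0.02  ] [0.5486 0.1991 0.0207]
l [0.5727 0.2127 0.02  ] [0.5725 0.2125 0.0214]
r [0.5722 0.1988 0.02  ] [0.572  0.199  0.0211]
tl [0.5594 0.2177 0.0435] [0.5586 0.2179 0.0414]
tr [0.5585 0.1919 0.0435] [0.5578 0.1919 0.0425]
anv l [0.5769 0.2302 0.056 ] [0.5799 0.2372 0.0191]
anv r [0.5753 0.1809 0.056 ] [0.5776 0.1747 0.0213]
50 [0.5892 0.2046 0.0459]
54 [0.5877 0.2047 0.0464]
58 [0.5848 0.2047 0.0572]
62 [0.5838 0.2048 0.0555]
66 [0.5824 0.2048 0.0559]
70 [0.581  0.2048 0.057 ]
74 [0.5797 0.2049 0.0569]
78 [0.5784 0.2049 0.0564]
82 [0.5771 0.205  0.0558]
86 [0.5757 0.205  0.0564]
90 [0.5756 0.2051 0.036 ]
```

```bash
python3 -m pendant '[[0.284,[4,-1,0],[0,0,0]],[0.284,[8,-1,0],[0,0,0]],[0.284,[12,-1,0],[0,0,0]],[0.284,[15,-1,0],[0,0,0]],[0.284,[17,-1,0],[0,0,0]],[0.284,[19,-1,0],[0,0,0]],[0.284,[21,-1,0],[0,0,0]],[0.284,[21.5,-1,0],[0,0,0]],[0.284,[21.5,-1,0],[0,0,0]],[0.284,[21.5,-1,0],[0,0,0]]]' 15
python3 w.py w13;python3 - <<'E'
import cv2
b=cv2.imread("pics/w13.png")[0:200,180:390];cv2.imwrite("pics/c13.png",cv2.resize(b,(630,600),interpolation=3))
E
```

```text
clock: 12.23
tcp_pos: [0.5141, 0.2079, -0.0101]
eef_rot: [3.141, -0.051, -0.001]
ft_force: [-2.4, -0.5, -0.3]
gripper_width: 0.034
12.2333 [ 0.5141  0.2079 -0.0101] heading -0.0322 w 0.03400225693987305 f [-2.37 -0.53 -0.32]
```

View pics/c13.png

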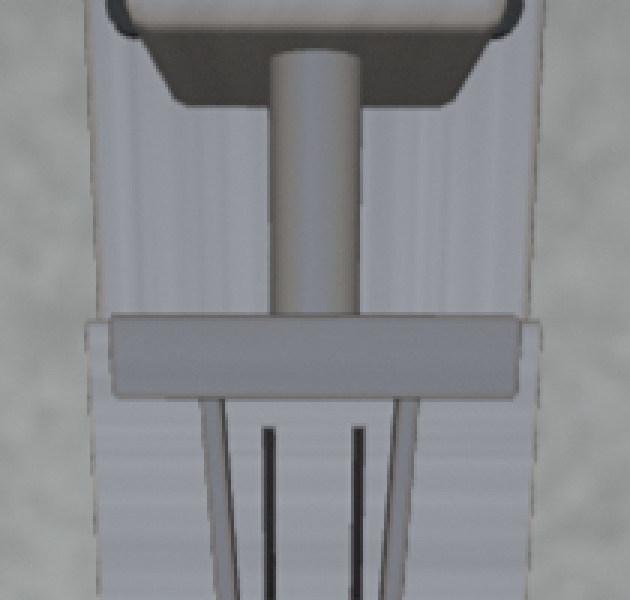

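The tips now touch the anvil, at crop (211,398) and (405,398), and straddle the lines at 268 and 358. The wrist force has risen to about -2.4 N in x. Next I'll measure the anvil travel.

Run:
```python
from h import *
def pt(m,u,v):
    d=float(m['d'][v,u]);R=np.array(m['R']);t=np.array(m['t'])
    return (R.T@(np.array([(u-m['cx'])/m['fx'],(v-m['cy'])/m['fy'],1])*d-t)).round(4)
m=np.load("w13.npz")
for v in range(118,138,2):print(v,pt(m,285,v))
f=lambda x,y:(180+x/3-.3,y/3-.3)
for n,x,y,z in(("edge",315,397,.056),("l",268,440,.02),("r",358,440,.02),("tl",213,400,.0435),("tr",407,400,.0435)):print(n,ray(m,*f(x,y),z).round(4))
```

```text
118 [0.586  0.205  0.0563]
120 [0.5853 0.2051 0.0561]
122 [0.5846 0.2051 0.0564]
124 [0.5838 0.2051 0.0563]
126 [0.5831 0.2051 0.0559]
128 [0.5824 0.2051 0.0563]
130 [0.5817 0.2052 0.0557]
132 [0.581  0.2052 0.0561]
134 [0.5784 0.205  0.0198]
136 [0.5775 0.2051 0.0211]
edge [0.581  0.2053 0.056 ]
l [0.5729 0.2127 0.02  ]
r [0.5725 0.1986 0.02  ]
tl [0.5804 0.2189 0.0435]
tr [0.5796 0.1929 0.0435]
```

The anvil is about 5.3 mm back, against its 0.5757 rest face. The tips are centred between the lines to within 0.5 mm, with a gap of about 23 mm. I'll hold briefly, then squeeze gradually to 28 mm over the plates.

```bash
python3 -m pendant '[[0.284,[0,0,0],[0,0,0]],[0.284,[0,0,0],[0,0,0]],[0.284,[0,0,0],[0,0,0]],[0.31,[0,0,0],[0,0,0]],[0.335,[0,0,0],[0,0,0]],[0.36,[0,0,0],[0,0,0]],[0.385,[0,0,0],[0,0,0]],[0.41,[0,0,0],[0,0,0]],[0.41,[0,0,0],[0,0,0]],[0.41,[0,0,0],[0,0,0]]]' 15
python3 -m pendant '[[0.41,[0,0,0],[0,0,0]],[0.41,[0,0,0],[0,0,0]],[0.41,[0,0,0],[0,0,0]],[0.41,[0,0,0],[0,0,0]]]' 15
python3 w.py w14;python3 - <<'E'
import cv2
b=cv2.imread("pics/w14.png")[0:200,180:390];cv2.imwrite("pics/c14.png",cv2.resize(b,(630,600),interpolation=3))
E
```

```text
clock: 13.12
tcp_pos: [0.5145, 0.2079, -0.0099]
eef_rot: [3.141, -0.051, -0.0]
ft_force: [-3.3, -0.1, -0.6]
gripper_width: 0.0279
clock: 13.45
tcp_pos: [0.5145, 0.2079, -0.0098]
eef_rot: [-3.141, 0.051, -0.0]
ft_force: [-2.0, -0.0, -0.7]
gripper_width: 0.0282
13.45 [ 0.5145  0.2079 -0.0098] heading -0.0322 w 0.02823970828051129 f [-2.   -0.02 -0.69]
```

View pics/c14.png

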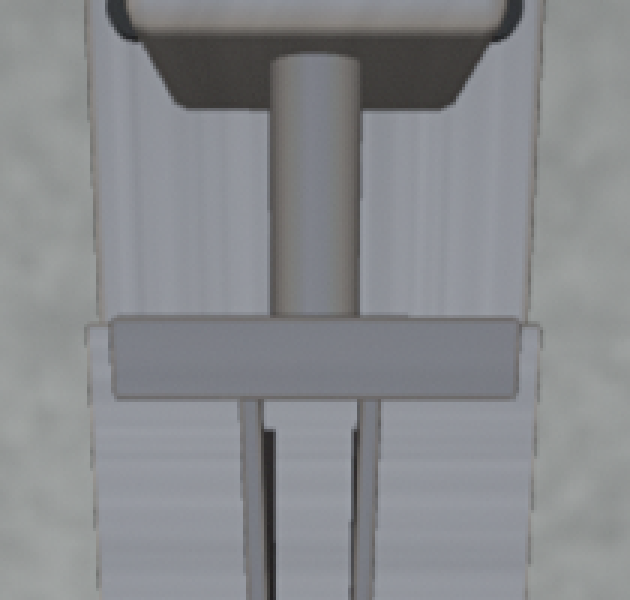

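The tips have closed to crop columns 252 and 369, lying over the two lines at 268 and 357, and still rest against the anvil.

```bash
python3 w.py s14 side; python3 w.py t14 top
python3 - <<'E'
from h import *
import cv2
def pt(m,u,v):
    d=float(m['d'][v,u]);R=np.array(m['R']);t=np.array(m['t'])
    return (R.T@(np.array([(u-m['cx'])/m['fx'],(v-m['cy'])/m['fy'],1])*d-t)).round(4)
m=np.load("w14.npz")
for v in range(128,136,2):print(v,pt(m,285,v))
f=lambda x,y:(180+x/3-.3,y/3-.3)
for n,x,y,z in(("edge",315,397,.056),("tl in",262,402,.0435),("tr in",358,402,.0435),("tl out",241,402,.0435),("tr out",380,402,.0435)):print(n,ray(m,*f(x,y),z).round(4))
print(pt(m,264,138),pt(m,302,138))
s=cv2.imread("pics/s14.png")[120:220,210:330];cv2.imwrite("pics/s14c.png",cv2.resize(s,(720,600),interpolation=3))
E
```

```text
13.5 [ 0.5145  0.208  -0.0099] heading -0.0322 w 0.028508161192114766 f [-2.58 -0.39 -0.62]
13.55 [ 0.5145  0.2079 -0.0098] heading -0.0322 w 0.028158328748308672 f [-2.18  0.02 -0.15]
128 [0.5827 0.2051 0.0563]
130 [0.582  0.2052 0.0561]
132 [0.5813 0.2052 0.057 ]
134 [0.5787 0.205  0.0192]
edge [0.5813 0.2053 0.056 ]
tl in [0.5803 0.2124 0.0435]
tr in [0.5799 0.1995 0.0435]
tl out [0.5804 0.2152 0.0435]
tr out [0.5798 0.1965 0.0435]
[0.5785 0.2138 0.0416] [0.578  0.1982 0.0409]
```

View pics/s14c.png

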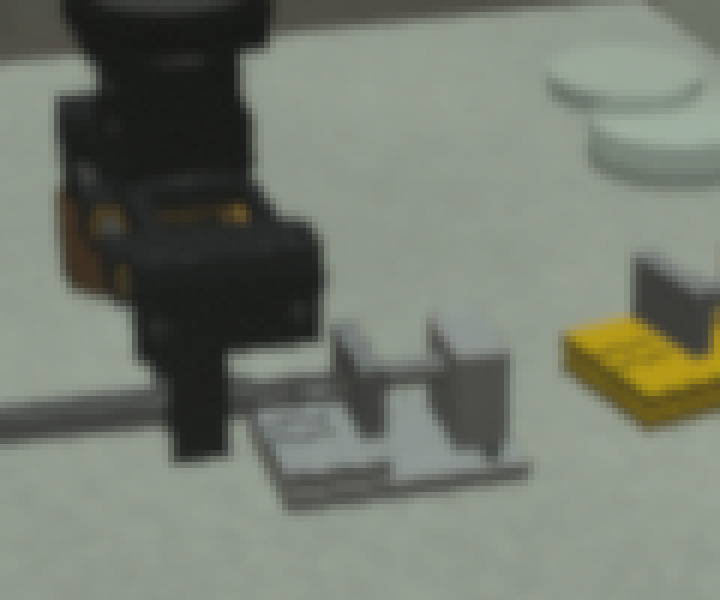

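View pics/t14.png

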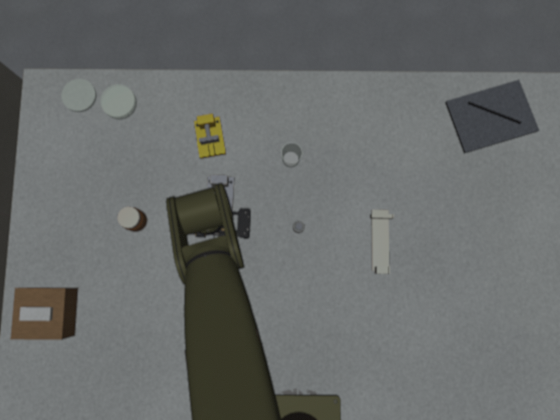

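The beaker, weight and jar sit where they started. The forceps are level at the anvil and well above the plate. The gap is about 13 mm by camera and 14 mm from the finger opening, both inside the 11–17 mm limits. Handing in.

```bash
python3 -c "
from station import ctrl;print(ctrl.hand_in())"
```

```text
the job is handed in; nothing more can be done
None
```

I took the forceps across the grip plates, lifted them off the rest with the tips open about 24 mm, and pushed the anvil back about 5.3 mm. I then squeezed to the 14 mm lines and handed in at about 13.6 s, still holding them there. No verdict was reported.

**Last checks:**
- **Tip gap:** about 12.9 mm from the wrist camera, 14.2 mm from the finger opening of 28.2 mm. The two disagree by about 1 mm, as they did before the squeeze, and both are inside 11–17 mm.
- **Tips over the lines:** tips at y = 0.212 and 0.1995, lines at 0.2127 and 0.1986, so each is within about 1 mm.
- **Anvil:** about 5.5 mm back, with a wrist force of about 2–2.6 N.
- **Pose:** heading within about 0.01 rad of the gauge. I judged the forceps level by eye in the side view. Tip centres are about 38–40 mm up, well clear of the plate.
- **Bystanders:** the beaker, weight and jar look unmoved in the top view.

**What went wrong:** the first grasp closed above the plates and lifted nothing. The real finger ends were about 32 mm higher than the reported TCP, confirmed in two cameras. I corrected for that offset on the second grasp.

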